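Clamp the bench light's boom with the fitting U-bolt

ROBOT

A 7-joint arm with a two-finger parallel gripper is mounted at the origin on a cart in front of the work surface, level with it; the furniture and walls round the work are solid. World frame = base frame: x ahead of the robot, y to its left, z up, the work surface at z = 0. Lengths are in m, angles in rad, forces in N, time in s.
With the tool pointing down it reaches from about 0.4 to 0.875 m from the base axis. Payload 4.4 kg.
Tool frame: the origin (TCP) lies at the very end of the fingers, on their centre line; the grasp point (between the pads) lies 19 mm behind it; z points along the fingers, y is the line along which they close (so a half turn about z gives the same grasp; the last joint's range is limited). The gripper opens to 85 mm and grips with 20 to 120 N. Pads are 22 mm wide; open, the fingers measure 114 mm over their backs; the gripper's body (76 mm by 85 mm) begins 54 mm behind the grasp point. The pads swing forward as they close: fully open they stand 13 mm farther back than shut.
Start: joints at [-1.397, 0.628, 0.038, 1.517, -0.027, 0.996, -0.02], TCP at [0.154, 0.631, 0.231] pointing down, gripper open.
Joint ranges: [-3.06, 3.06], [-0.37, 2.12], [-1.25, 1.32], [0.18, 2.47], [-1.1, 4.24], [0.23, 1.98], [-2.94, 2.94]. Speed limits (rad/s): [2.57, 2.57, 3.14, 3.14, 3.14, 3.14, 3.14].

INTERFACE

Orientations are given as a unit quaternion [w, x, y, z].
In Python, from bench import get_state, snapshot, calibration, hand_in gives the robot as it stands.
- The arm moves only by the tool drive_tool, never from a script. Its arguments are lists of equal length, an entry for each row: "linear": the shift along the world's x, y, z in cm, a list of three; "rot": the turn, a rotation vector about the world's x, y, z in degrees, a list of three; "grip": the gripper's target within -1 to 1 (shut at 1, half-way at 0, fully open at -1). A call has 1 to 10 rows; each row shifts and turns the commanded pose from where the row before left it; what a row does not reach is not made up. A row lasts 1/10 s, in which the tool goes at most 50 mm and 8.59 degrees, less where a joint would pass 70% of its speed; a pose out of reach is approached as far as the arm can. A call with a gripper value outside its range is refused whole. The fingers move at their own pace and stop on an object; "newtons" is the grip in N (left out, the last holds). Time passes only in rows, so rows that do not move let the fingers close. It gives the time, the measured TCP pose, the force and the opening at its end, in the units of the state.
- get_state(): the state, without advancing time (a new reading comes with each control period).
- snapshot(name): name is "scene" or "side" or "wrist"; returns (picture, depth): 480x640x3 uint8, blue, green, red; 480x640 float32, m along the optical axis (not along the pixel's ray), 0 where there is no reading.
- calibration(name): a dict with "fx", "fy", "cx", "cy" (pixels), "world_to_cam" (4x4, takes a point from world to camera coordinates). Camera axes: x right, y up, looking along -z (the intrinsics and any distortion apply to the point x, -y, -z); pixel columns grow to the right and rows downward; lengths in m; the calibration is good to about 2 mm. The wrist camera is an equidistant fisheye: a pixel r from the principal point sees the ray r / f radians off the axis. A picture is of the moment at which its call begins: read the wrist's pose just before it. calibration takes no time and is no camera call; for the wrist camera it gives the pose at the moment of the call.
- hand_in(): hands the job in, once; it reports no verdict.
The state is a dict: "time_s": time; "q": joint angles; "qvel": joint speeds; "joint_efforts": joint torques, N m; "eef_pos": TCP position; "ee_rot": TCP orientation; "ft_force": force on the tool from outside, world axes, zero at the start; "moment": the same for the moment, N m; "gripper_width": finger opening in m.
Only numpy, scipy, OpenCV 4.12 (cv2) and the standard library are available. Lean on these libraries where they do the work, as an engineer would, in place of code of your own. Each camera call takes 0.05 s, during which the arm holds its last target. There are 200 camera calls.

TASK

The boom of the bench light lies across the blue bracket. Take the U-bolt that is wide enough for the boom out of the grey rack and set it over the boom, with one leg down through each of the two bracket holes, until its crown rests on the tube; let go of it there. Leave the narrower U-bolt in the rack and do not shove the screw dish or the narrower U-bolt about.

Things in the scene. Friction and masses are not known exactly. Their poses are not given: they have to be found in the camera images.
- u_wide: Fits the boom. U-bolt of 8 mm steel bar, red grip on its crown, upright in a rack bay, 0.08 to 0.17 kg. Leg centres 64 mm apart, 116 mm high. Origin midway between the leg tips, at their lower ends, 6 mm above the bench at first; z up, y from leg to leg, x across the bar. Crown's underside at z = 78 mm. Grip 14 mm along x, 30 mm along y, z = 84 to 116 mm.
- u_narrow: The narrower U-bolt, too small for the boom: leg centres 40 mm apart, else same look, height, grip and axes as u_wide. It and u_wide stand upright in the two bays (which is which varies) of a fixed grey rack 40 mm high, legs in a groove 12 mm wide with its floor 6 mm above the bench; they come out straight up.
- bracket: Fixed blue bracket, boom (bare 40 mm tube) fixed across it. Origin under its centre at bench height; x along the boom to the black light head, z up. Plate 100 x 116 mm, 8 mm thick, top at z = 54; tube top z = 94, light head top z = 96 mm. Through holes 22 mm wide at x = 0, y = +32 and -32 mm, free room below. Wide U-bolt seated: leg tips at z = 16 mm.
- screw_dish: Loose round steel dish with small screws, 66 mm across, 15 mm high, on the bench beyond the work; origin at the centre of its underside. A bystander.

How it is judged:
At the end, for the whole second after the job is handed in: Wide U-bolt at rest over the boom, a leg through each hole: leg tips 8 to 24 mm above the bench, centred to 15 mm each way, upright to 0.25 rad, in line with the holes to 0.3 rad. Narrow U-bolt within 30 mm and screw dish within 40 mm of their starts (z of u_wide in the frame of bracket between 0.008 and 0.024 m and x of u_wide in the frame of bracket between -0.015 and 0.015 m and y of u_wide in the frame of bracket between -0.015 and 0.015 m and angle between u_wide's own z axis and vertical below 0.25 rad and angle between the y axis of u_wide and the y axis of bracket, either way round below 0.3 rad and linear speed of u_wide below 0.02 m/s and distance of u_narrow from where it was at the start of the episode below 0.03 m and distance of screw_dish from where it was at the start of the episode below 0.04 m); the robot touches nothing.
It fails at once if the narrower U-bolt is moved more than 30 mm (distance of u_narrow from where it was at the start of the episode above 0.03 m).
It fails at once if the screw dish is shoved more than 40 mm (distance of screw_dish from where it was at the start of the episode above 0.04 m).
It also fails if it takes over 38 s, if anything falls off the work surface, if the arm or the gripper's body presses on something with over 40 N, if the wrist force passes 120 N, or if a joint passes its speed limit or range.

## Working session

There is one attempt and no reset: what is moved stays moved. The work goes in short steps, Python scripts to look and compute and a tool call to move; the robot and the scene stay as the last step left them, time stands still between calls to the robot, and variables do not carry over. Pictures are saved under pics/ and viewed, on a budget of 10 in all, crops included, one or two more only if the job needs it, and the job is handed in when it is done.

Besides the shell and the picture viewer there is one more tool, called as name(argument=value, ...) on one line, values as JSON. drive_tool: Moves the arm, as the interface text tells. Its arguments: {"type":"object","properties":{"linear":{"type":"array","items":{"type":"array","items":{"type":"number"}}},"rot":{"type":"array","items":{"type":"array","items":{"type":"number"}}},"grip":{"type":"array","items":{"type":"number"}},"newtons":{"type":"number"}},"required":["linear","rot","grip"]}

```bash
mkdir -p pics; cat > h.py <<'E'
import numpy as np, cv2
from bench import get_state, snapshot, calibration, hand_in
def world(name, c, uv, d):
    uv=np.atleast_2d(uv).astype(float); d=np.atleast_1d(d)
    x=(uv[:,0]-c['cx'])/c['fx']; y=(uv[:,1]-c['cy'])/c['fy']
    P=np.c_[x*d,-y*d,-d,np.ones(len(d))]
    return (np.linalg.inv(c['world_to_cam'])@P.T).T[:,:3]
def cloud(name):
    c=calibration(name); im,d=snapshot(name)
    v,u=np.mgrid[:480,:640]
    P=world(name,c,np.c_[u.ravel(),v.ravel()],d.ravel()).reshape(480,640,3)
    P[d==0]=np.nan
    return im,d,P
E
python3 - <<'E'
from h import *
s=get_state(); print(s['eef_pos'],s['ee_rot'],s['time_s'])
for n in ('scene','side'):
    c=calibration(n); print(n,{k:v for k,v in c.items() if k!='world_to_cam'}); print(np.linalg.inv(c['world_to_cam']).round(3))
    im,d,P=cloud(n); cv2.imwrite(f'pics/{n}0.png',im); np.savez(f'{n}0.npz',im=im,P=P)
E
```

```text
[0.15418986 0.63079809 0.23038098] [-1.10232680e-04  1.19604662e-01  9.92821134e-01 -9.53202035e-04] 0.0
scene {'fx': 560.9938539301268, 'fy': 560.9938539301268, 'cx': 315.5328568495592, 'cy': 236.0308332012961}
[[-0.446  0.562 -0.696 -0.074]
 [-0.895 -0.276  0.351  0.448]
 [ 0.006  0.78   0.626  0.604]
 [ 0.     0.     0.     1.   ]]
side {'fx': 617.5657008697647, 'fy': 617.5657008697647, 'cx': 321.87265706711526, 'cy': 237.5337735641636}
[[ 0.9    0.155 -0.407  0.098]
 [-0.435  0.37  -0.821 -0.922]
 [ 0.024  0.916  0.401  0.535]
 [ 0.     0.     0.     1.   ]]
```

View pics/scene0.png

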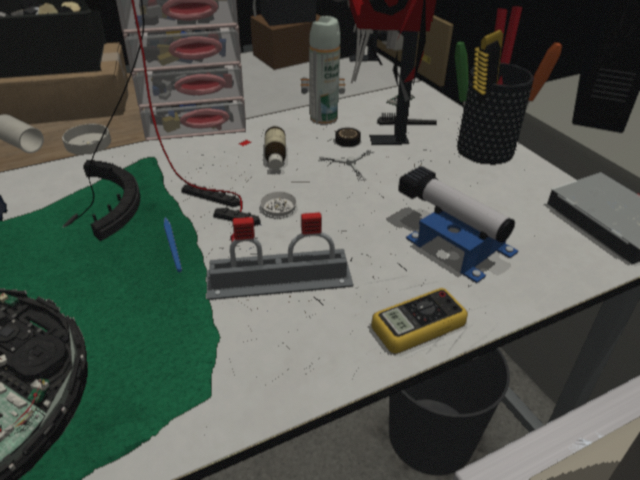

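View pics/side0.png

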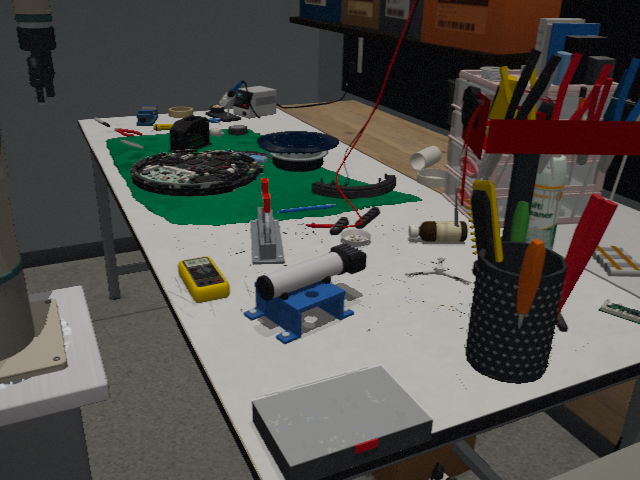

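The scene view shows the rack with the narrow U-bolt at about (243,235) and the wide one at (311,225). The dish is at (278,205). The bracket is at (462,240), with the light head towards (415,182). The side view shows the rack at (266,235), the bracket at (300,300) and a hole at (312,294).

```bash
python3 - <<'E'
from h import *
for n in ('scene','side'):
    z=np.load(n+'0.npz'); im,P=z['im'],z['P']; hsv=cv2.cvtColor(im,cv2.COLOR_BGR2HSV)
    red=((hsv[...,0]<8)|(hsv[...,0]>172))&(hsv[...,1]>140)&(hsv[...,2]>70)
    ok=red&(P[...,2]>.07)&(P[...,2]<.14)&(P[...,0]<.9)
    k,l,st,ce=cv2.connectedComponentsWithStats(ok.astype(np.uint8))
    for i in range(1,k):
        if st[i,4]>30:
            p=P[l==i]; t=p[p[:,2]>np.percentile(p[:,2],98)-.004]
            print(n,'red',ce[i].round(),st[i,4],'mean',np.nanmedian(p,0).round(4),'top',len(t),t.mean(0).round(4), 'zmax',np.nanmax(p[:,2]).round(4))
    bl=(hsv[...,0]>100)&(hsv[...,0]<125)&(hsv[...,1]>120)
    q=P[bl&(abs(P[...,2]-.054)<.005)&(P[...,0]<.8)&(P[...,1]<.25)]
    k=q
    print(n,'plate',len(k),np.median(k,0))
    if len(k)>20: r=cv2.minAreaRect((k[:,:2]*1000).astype(np.float32)); print(r, cv2.boxPoints(r).round())
    c=np.median(k,0)
    near=np.linalg.norm(P[...,:2]-c[:2],axis=2)<.13
    tp=P[near&(P[...,2]>.0915)&(P[...,2]<.098)]
    print('tubetop',len(tp),tp.mean(0), cv2.fitLine((tp[:,:2]).astype(np.float32),cv2.DIST_HUBER,0,.001,.001).ravel())
    fl=P[bl&(P[...,2]<.01)&near]; 
    if len(fl): r=cv2.minAreaRect((fl[:,:2]*1000).astype(np.float32)); print('feet',r)
    h=P[(hsv[...,2]<60)&near&(P[...,2]>.04)]; print('dark',len(h),np.median(h,0))
E
```

```text
scene red [311. 216.] 117 mean [0.5062 0.1635 0.1205] top 100 [0.5068 0.1634 0.121 ] zmax 0.1236
scene red [243. 221.] 138 mean [0.5378 0.255  0.1209] top 126 [0.5385 0.2552 0.1209] zmax 0.1238
scene plate 1212 [ 0.45135893 -0.06158474  0.05369345]
((445.5513610839844, -67.00090789794922), (126.84724426269531, 55.60270690917969), 17.93878746032715) [[ 377.  -60.]
 [ 394. -113.]
 [ 514.  -74.]
 [ 497.  -21.]]
tubetop 782 [ 0.48267889 -0.09003468  0.09326212] [ 0.96676546  0.25566489  0.4960758  -0.0866045 ]
feet ((464.465576171875, -95.24223327636719), (145.18756103515625, 114.02532196044922), 14.897730827331543)
dark 1776 [ 0.478419   -0.07085824  0.06799953]
side red [340. 170.] 49 mean [0.74   0.2984 0.1027] top 5 [0.7672 0.3056 0.1364] zmax 0.1399
side red [266. 195.] 201 mean [0.5095 0.1608 0.1114] top 67 [0.5206 0.196  0.12  ] zmax 0.1232
side red [565. 295.] 138 mean [ 0.7388 -0.3934  0.1279] top 28 [ 0.7385 -0.3948  0.1379] zmax 0.1399
side plate 1029 [ 0.4715579  -0.13562314  0.05284163]
((561.0166015625, -221.50265502929688), (104.50102996826172, 453.0316162109375), 45.902400970458984) [[ 362. -101.]
 [ 687. -417.]
 [ 760. -342.]
 [ 435.  -26.]]
tubetop 429 [ 0.48338435 -0.09603817  0.09268535] [ 0.969549    0.2448975   0.48338434 -0.09603817]
feet ((481.23907470703125, -96.513671875), (182.08042907714844, 116.70245361328125), 14.75714111328125)
dark 1225 [ 0.51771143 -0.10247223  0.07439597]
```

```bash
python3 - <<'E'
from h import *
a=np.radians(14.7); R=np.array([[np.cos(a),np.sin(a)],[-np.sin(a),np.cos(a)]])
o=np.array([.465,-.096])
for n in ('scene','side'):
    z=np.load(n+'0.npz'); im,P=z['im'],z['P']; hsv=cv2.cvtColor(im,cv2.COLOR_BGR2HSV)
    bl=(hsv[...,0]>100)&(hsv[...,0]<125)&(hsv[...,1]>120)
    L=(P[...,:2]-o)@R.T; near=(abs(L)<.12).all(-1)
    for nm,m in (('plate',bl&(abs(P[...,2]-.054)<.004)),('feet',bl&(P[...,2]<.008)),('tube',(P[...,2]>.090)&(P[...,2]<.0955)&(abs(L[...,0])<.09))):
        q=L[near&m]; print(n,nm,len(q),'x',np.percentile(q[:,0],[0,1,99,100]).round(4),'y',np.percentile(q[:,1],[0,1,50,99,100]).round(4))
    # holes: dark, non-blue pixels inside plate hull whose ray meets z=.054
    c=calibration(n); M=np.linalg.inv(c['world_to_cam']); v,u=np.mgrid[:480,:640]
    r=np.stack([(u-c['cx'])/c['fx'],-(v-c['cy'])/c['fy'],-np.ones(u.shape)],-1)@M[:3,:3].T
    t=(.054-M[2,3])/r[...,2]; X=M[:3,3]+r*t[...,None]; X=(X[...,:2]-o)@R.T
    dark=((P[...,2]<.045)|(hsv[...,2]<45))&(abs(X[...,0])<.03)&(abs(abs(X[...,1])-.032)<.022)&(P[...,2]<.06)
    k,l,st,ce=cv2.connectedComponentsWithStats(dark.astype(np.uint8))
    for i in range(1,k):
        if st[i,4]>15: q=X[l==i]; print(' hole?',ce[i].round(),st[i,4],q.min(0).round(4),q.max(0).round(4),q.mean(0).round(4))
    # tops
    if n=='scene':
        red=((hsv[...,0]<8)|(hsv[...,0]>172))&(hsv[...,1]>140)&(hsv[...,2]>70)&(P[...,2]>.08)&(P[...,2]<.14)&(P[...,0]<.6)
        for cu in (311,243):
            m=red&(abs(u-cu)<25)&(abs(P[...,2]-.122)<.0025); r_=cv2.minAreaRect((P[m][:,:2]*1000).astype(np.float32)); print(r_, m.sum(), P[m].mean(0))
E
```

```text
scene plate 1181 x [-0.0712 -0.0497  0.0476  0.0511] y [0.0018 0.0079 0.0362 0.0582 0.059 ]
scene feet 268 x [-0.0728 -0.0724  0.0708  0.0721] y [-0.0563 -0.0539  0.0398  0.0571  0.0577]
scene tube 840 x [-0.073  -0.0721  0.0877  0.0898] y [-0.0159 -0.0114  0.0027  0.014   0.0199]
 hole? [453. 230.] 39 [-0.0108  0.0292] [0.0054 0.0418] [-0.0023  0.0356]
((507.8232116699219, 163.05308532714844), (27.16680335998535, 13.493585586547852), 74.77544403076172) 96 [0.50703028 0.16354145 0.12105327]
((538.9102172851562, 255.08412170410156), (28.314252853393555, 14.403315544128418), 69.52951049804688) 116 [0.53862192 0.25523456 0.12106781]
side plate 970 x [-0.0743 -0.0518  0.0483  0.051 ] y [-0.0631 -0.0621 -0.0386 -0.008   0.0524]
side feet 511 x [-0.0755 -0.0748  0.0703  0.1066] y [-0.063  -0.0622 -0.0381  0.0499  0.0537]
side tube 564 x [-0.0741 -0.0725  0.0881  0.0897] y [-0.0207 -0.0166 -0.0064  0.0061  0.0102]
 hole? [311. 296.] 18 [-0.0117 -0.0474] [-0.0004 -0.036 ] [-0.0057 -0.0414]
```

drive_tool(linear=[[1.8,-2.35,0],[1.8,-2.35,0],[1.8,-2.35,0],[1.8,-2.35,0],[1.8,-2.35,0],[1.8,-2.35,0],[1.8,-2.35,0],[1.8,-2.35,0],[1.8,-2.35,0],[1.8,-2.35,0]], rot=[[0,0,-4.7],[0,0,-4.7],[0,0,-4.7],[0,0,-4.7],[0,0,-4.7],[0,0,-4.7],[0,0,-4.7],[0,0,-4.7],[0,0,-4.7],[0,0,-4.7]], grip=[-1,-1,-1,-1,-1,-1,-1,-1,-1,-1])

```text
time_s: 1.1
eef_pos: [0.3348, 0.3952, 0.2311]
ee_rot: [-0.0, 0.507, 0.862, -0.0]
ft_force: [-0.2, 0.6, 0.6]
gripper_width: 0.0851
```

drive_tool(linear=[[1.75,-2.35,0],[1.75,-2.35,0],[1.75,-2.35,0],[1.75,-2.35,0],[1.75,-2.35,0],[1.75,-2.35,0],[1.75,-2.35,0],[1.75,-2.35,0],[1.75,-2.35,0],[1.75,-2.35,0]], rot=[[0,0,-4.7],[0,0,-4.7],[0,0,-4.7],[0,0,-4.7],[0,0,-4.7],[0,0,-4.7],[0,0,-4.7],[0,0,-4.7],[0,0,-4.7],[0,0,-4.7]], grip=[-1,-1,-1,-1,-1,-1,-1,-1,-1,-1])

```text
time_s: 2.1
eef_pos: [0.5097, 0.1605, 0.2311]
ee_rot: [-0.0, 0.809, 0.588, -0.0]
ft_force: [-0.1, 0.2, 0.5]
gripper_width: 0.0856
```

drive_tool(linear=[[0,0,0],[0,0,0]], rot=[[0,0,0],[0,0,0]], grip=[-1,-1])

```text
time_s: 2.3
eef_pos: [0.5091, 0.1611, 0.2309]
ee_rot: [-0.0, 0.808, 0.589, -0.0]
ft_force: [0.5, 0.9, -0.3]
gripper_width: 0.0856
```

```bash
cat >> h.py <<'E'
from scipy.spatial.transform import Rotation as Ro
def tool():
    s=get_state(); R=Ro.from_quat(np.roll(s['ee_rot'],-1)).as_matrix()
    print('t',round(s['time_s'],2),'tcp',np.round(s['eef_pos'],4),'yaw of y',np.degrees(np.arctan2(R[1,1],R[0,1])).round(1),'z',R[:,2].round(3),'F',np.round(s['ft_force'],1),'w',round(s['gripper_width'],4),'q',np.round(s['q'],2))
def wrist_rays(c):
    v,u=np.mgrid[:480,:640]; x=(u-c['cx'])/c['fx']; y=(v-c['cy'])/c['fy']; th=np.hypot(x,y)+1e-9
    k=np.sin(th)/th
    M=np.linalg.inv(c['world_to_cam'])
    return M[:3,3],np.stack([x*k,-y*k,-np.cos(th)],-1)@M[:3,:3].T
def onplane(c,z):
    o,r=wrist_rays(c); t=(z-o[2])/r[...,2]; X=o+r*t[...,None]; X[t<0]=np.nan; return X
def wrist(name):
    c=calibration('wrist'); im,d=snapshot('wrist'); cv2.imwrite(f'pics/{name}.png',im); return c,im,d,cv2.cvtColor(im,cv2.COLOR_BGR2HSV)
E
python3 - <<'E'
from h import *
tool(); c,im,d,hsv=wrist('w1'); X=onplane(c,.122)
red=((hsv[...,0]<8)|(hsv[...,0]>172))&(hsv[...,1]>140)&(hsv[...,2]>60)
k,l,st,ce=cv2.connectedComponentsWithStats(red.astype(np.uint8))
for i in range(1,k):
    if st[i,4]>150:
        q=X[l==i]; print(ce[i].round(),st[i,:5],np.nanmean(q,0).round(4),cv2.minAreaRect((q[:,:2]*1000).astype(np.float32)))
print(np.linalg.inv(c['world_to_cam'])[:3,3])
E
```

```text
t 2.3 tcp [0.5091 0.1611 0.2309] yaw of y -17.8 z [-0.001 -0.    -1.   ] F [ 0.5  0.9 -0.3] w 0.0856 q [-0.7   0.51  0.51  1.85 -0.32  0.87 -0.35]
[514.  68.] [484   0  42 118 577] [0.6894 0.2377 0.122 ] ((694.9363403320312, 242.490234375), (100.29173278808594, 30.994461059570312), 54.00528335571289)
[317.  90.] [307  68  21  46 891] [0.5418 0.2554 0.122 ] ((541.9595336914062, 255.04275512695312), (30.952245712280273, 13.27921199798584), 72.25009155273438)
[439.  95.] [408  84  61  24 480] [0.6226 0.2298 0.122 ] ((622.3323364257812, 230.50518798828125), (9.076414108276367, 45.62478256225586), 62.417938232421875)
[314. 226.] [305 203  20  48 882] [0.5118 0.1667 0.122 ] ((511.9084167480469, 166.498046875), (33.6569938659668, 13.189567565917969), 71.93635559082031)
[0.52981004 0.22437194 0.37282265]
```

drive_tool(linear=[[0.1,0.35,-1.5],[0,0,-2],[0,0,-2],[0,0,-2],[0,0,-2],[0,0,-1.5],[0,0,-1.5],[0,0,-1.3],[0,0,0],[0,0,0]], rot=[[0,0,-0.6],[0,0,0],[0,0,0],[0,0,0],[0,0,0],[0,0,0],[0,0,0],[0,0,0],[0,0,0],[0,0,0]], grip=[-1,-1,-1,-1,-1,-1,-1,-1,-1,-1])

```text
time_s: 3.35
eef_pos: [0.5101, 0.1654, 0.0934]
ee_rot: [-0.0, 0.81, 0.586, -0.0]
ft_force: [0.4, 0.1, 0.1]
gripper_width: 0.0852
```

drive_tool(linear=[[0,0,0],[0,0,0],[0,0,0],[0,0,0],[0,0,0],[0,0,0],[0,0,0],[0,0,0]], rot=[[0,0,0],[0,0,0],[0,0,0],[0,0,0],[0,0,0],[0,0,0],[0,0,0],[0,0,0]], grip=[0.3,0.6,1,1,1,1,1,1], newtons=60)

```text
time_s: 4.15
eef_pos: [0.5103, 0.165, 0.0935]
ee_rot: [-0.0, 0.811, 0.585, 0.0]
ft_force: [-0.8, 0.4, 5.4]
gripper_width: 0.0125
```

drive_tool(linear=[[0,0,1],[0,0,1.5],[0,0,1.5],[0,0,2],[0,0,2],[0,0,2],[0,0,2],[0,0,2],[0,0,1],[0,0,0]], rot=[[0,0,0],[0,0,0],[0,0,0],[0,0,0],[0,0,0],[0,0,0],[0,0,0],[0,0,0],[0,0,0],[0,0,0]], grip=[1,1,1,1,1,1,1,1,1,1])

```text
time_s: 5.15
eef_pos: [0.5111, 0.165, 0.2446]
ee_rot: [0.0, 0.811, 0.585, 0.001]
ft_force: [-0.1, -0.0, -0.5]
gripper_width: 0.0127
```

drive_tool(linear=[[-0.4,-2.6,0],[-0.5,-2.6,0],[-0.4,-2.6,0],[-0.5,-2.6,0],[-0.4,-2.6,0],[-0.5,-2.6,0],[-0.4,-2.6,0],[-0.5,-2.6,0],[-0.5,-2.6,0],[-0.5,-2.6,0]], rot=[[0,0,3.3],[0,0,3.3],[0,0,3.3],[0,0,3.3],[0,0,3.3],[0,0,3.3],[0,0,3.3],[0,0,3.3],[0,0,3.3],[0,0,3.3]], grip=[1,1,1,1,1,1,1,1,1,1])

```text
time_s: 6.15
eef_pos: [0.4633, -0.0959, 0.2423]
ee_rot: [-0.001, 0.61, 0.792, -0.001]
ft_force: [0.4, -0.1, -0.7]
gripper_width: 0.0128
```

drive_tool(linear=[[0,0,0],[0,0,0],[0,0,0]], rot=[[0,0,0],[0,0,0],[0,0,0]], grip=[1,1,1])

```text
time_s: 6.45
eef_pos: [0.4642, -0.094, 0.2427]
ee_rot: [-0.001, 0.611, 0.792, -0.0]
ft_force: [-1.2, 0.3, -1.7]
gripper_width: 0.0132
```

```bash
python3 - <<'E'
from h import *
tool(); c,im,d,hsv=wrist('w2'); np.savez('w2.npz',im=im,d=d)
print(np.linalg.inv(c['world_to_cam'])[:3,3])
im,d,P=cloud('scene'); cv2.imwrite('pics/scene2.png',im);np.savez('scene2.npz',im=im,P=P)
im,d,P=cloud('side'); cv2.imwrite('pics/side2.png',im);np.savez('side2.npz',im=im,P=P)
E
```

```text
t 6.45 tcp [ 0.4642 -0.094   0.2427] yaw of y 14.7 z [-0.001  0.001 -1.   ] F [-1.2  0.3 -1.7] w 0.0132 q [-0.15  0.39  0.39  1.98 -0.2   0.81  0.62]
[ 0.44806098 -0.02981862  0.384699  ]
```

View pics/w2.png

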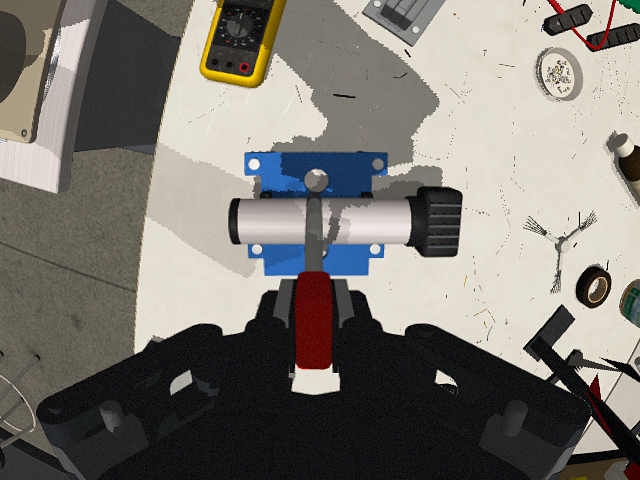

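View pics/side2.png

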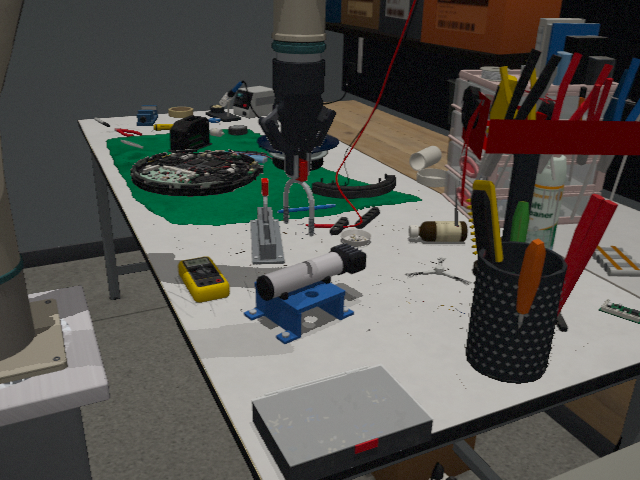

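The wrist view shows the U-bolt held in line. The +y hole is at (316,180) and the −y hole just shows at (323,255). The side view shows the legs hanging upright, with the narrow U-bolt still in the rack.

```bash
python3 - <<'E'
from h import *
a=np.radians(14.7); R=np.array([[np.cos(a),np.sin(a)],[-np.sin(a),np.cos(a)]])
tcp=np.array([.4642,-.094]); 
z=np.load('w2.npz'); im=z['im']; hsv=cv2.cvtColor(im,cv2.COLOR_BGR2HSV); c=calibration('wrist')
X=onplane(c,.054); L=(X[...,:2]-tcp)@R.T
bl=(hsv[...,0]>100)&(hsv[...,0]<125)&(hsv[...,1]>120)
print('wrist blue extents rel tcp (plate plane):')
for rows in ((150,200),(250,280)):
    s=np.zeros_like(bl); s[rows[0]:rows[1],230:400]=1; q=L[s&bl]; print(rows,np.percentile(q,[0,1,99,100],axis=0).round(4).tolist())
s=np.zeros_like(bl); s[160:200,295:340]=1
for lo,hi in(((296,160),(340,200)),):
    m=(~bl); m[:lo[1]]=0;m[hi[1]:]=0;m[:,:lo[0]]=0;m[:,hi[0]:]=0
    q=L[m]; print('hole',m.sum(),q.min(0),q.max(0),q.mean(0)); vs,us=np.nonzero(m); print(us.min(),us.max(),vs.min(),vs.max())
    for v in range(164,200,2): print(v,us[vs==v].min() if (vs==v).any() else None,us[vs==v].max() if (vs==v).any() else None, end='; ')
T=X.copy(); 
for n in('scene','side'):
    P=np.load(n+'2.npz')['P']; Q=np.c_[((P[...,:2]-tcp)@R.T).reshape(-1,2),P[...,2].ravel()]
    for sg in(1,-1):
        for zl,zh in((.15,.175),(.175,.2),(.2,.215)):
            k=Q[(abs(Q[:,0])<.03)&(abs(Q[:,1]-sg*.032)<.02)&(Q[:,2]>zl)&(Q[:,2]<zh)]
            if len(k)>5: print('\n',n,sg,zl,len(k),np.median(k,0).round(4),k[:,2].min().round(4),end='')
    k=Q[(abs(Q[:,0])<.03)&(abs(Q[:,1])<.05)&(Q[:,2]>.12)]; print(' minz',np.percentile(k[:,2],[0,1]))
E
```

```text
wrist blue extents rel tcp (plate plane):
(150, 200) [[-0.0667, 0.0127], [-0.0585, 0.0151], [0.0646, 0.0548], [0.0666, 0.056]]
(250, 280) [[-0.0605, -0.0609], [-0.0576, -0.0598], [0.0646, -0.0357], [0.0672, -0.0357]]
hole 657 [-0.01451183  0.01231042] [0.0242699  0.04034512] [0.00364723 0.02529645]
296 339 168 199
164 None None; 166 None None; 168 315 316; 170 310 322; 172 307 325; 174 306 327; 176 304 327; 178 304 328; 180 304 328; 182 304 328; 184 305 327; 186 306 326; 188 308 325; 190 309 323; 192 311 318; 194 308 319; 196 308 320; 198 296 339; 
 scene 1 0.15 64 [-0.0027  0.0331  0.1667] 0.1581
 scene 1 0.175 90 [-0.003   0.0332  0.1872] 0.1754
 scene 1 0.2 56 [-0.0023  0.0324  0.207 ] 0.2001
 scene -1 0.15 62 [-0.0026 -0.0307  0.1659] 0.1558
 scene -1 0.175 84 [-0.0029 -0.0308  0.1865] 0.1751
 scene -1 0.2 52 [-0.0031 -0.0302  0.2069] 0.2001 minz [0.15576237 0.16513118]

 side 1 0.15 61 [-0.0039  0.0264  0.1655] 0.155
 side 1 0.175 79 [-0.0042  0.0266  0.1869] 0.1751
 side 1 0.2 43 [-0.0041  0.0252  0.2078] 0.2005
 side -1 0.15 68 [-0.0041 -0.0378  0.1661] 0.1543
 side -1 0.175 84 [-0.0037 -0.037   0.1864] 0.1751
 side -1 0.2 51 [-0.0038 -0.0369  0.2086] 0.2004 minz [0.15432207 0.16533602]
```

drive_tool(linear=[[0.18,-0.21,0],[0,0,-1.5],[0,0,-1.5],[0,0,-1.5],[0,0,-1.5],[0,0,-1.2],[0,0,-1.0],[0,0,-0.8],[0,0,0],[0,0,0]], rot=[[0,0,0],[0,0,0],[0,0,0],[0,0,0],[0,0,0],[0,0,0],[0,0,0],[0,0,0],[0,0,0],[0,0,0]], grip=[1,1,1,1,1,1,1,1,1,1])

```text
time_s: 7.6
eef_pos: [0.4664, -0.0973, 0.1535]
ee_rot: [0.0, 0.611, 0.792, 0.0]
ft_force: [0.7, -0.8, -1.1]
gripper_width: 0.0131
```

```bash
python3 - <<'E'
from h import *
tool()
w=wrist('w3')[1]; ims=[]
for n in ('scene','side'):
    im,d,P=cloud(n); np.savez(n+'3.npz',im=im,P=P)
    u,v=(462,220) if n=='scene' else (305,280)
    ims.append(cv2.resize(im[v-70:v+70,u-93:u+93],(400,300),interpolation=cv2.INTER_CUBIC))
ims.append(cv2.resize(w[130:330,190:457],(400,300),interpolation=cv2.INTER_CUBIC))
cv2.imwrite('pics/m3.png',np.vstack([np.hstack(ims[:2]),np.hstack([ims[2],ims[2]*0])]))
E
```

```text
t 7.6 tcp [ 0.4664 -0.0973  0.1535] yaw of y 14.7 z [ 0. -0. -1.] F [ 0.7 -0.8 -1.1] w 0.0131 q [-0.08  0.53  0.32  2.08 -0.29  0.58  0.7 ]
```

View pics/m3.png

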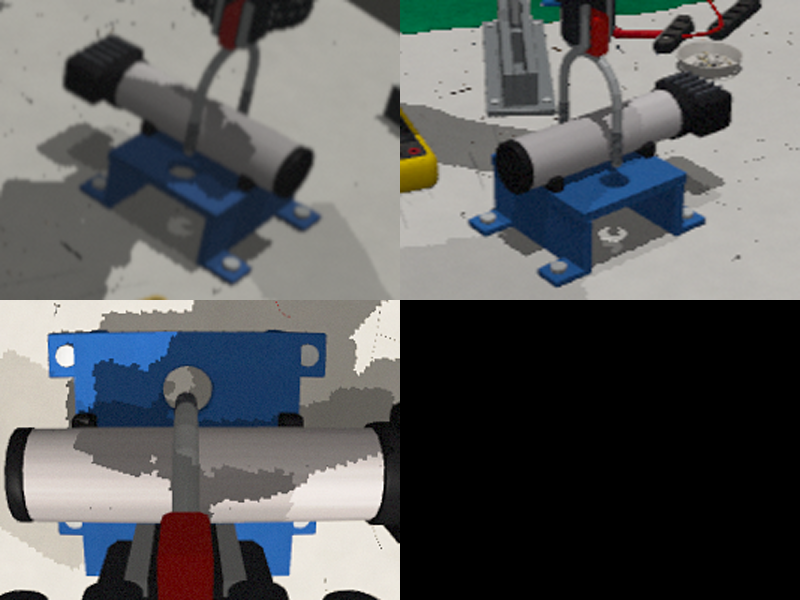

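The three views show the legs straddling the tube just above the holes. In the panel, the wrist view has the tip at (187,398) and the hole at (187,388). The side view has the tip at (617,166) and the hole at (615,180). I'll quantify the offset per camera.

```bash
python3 - <<'E'
from h import *
a=np.radians(14.7); R=np.array([[np.cos(a),np.sin(a)],[-np.sin(a),np.cos(a)]]); tcp=np.array([.4664,-.0973])
loc=lambda X:((X[...,:2]-tcp)@R.T)
c=calibration('wrist'); im=cv2.imread('pics/w3.png'); hsv=cv2.cvtColor(im,cv2.COLOR_BGR2HSV)
bl=(hsv[...,0]>100)&(hsv[...,0]<125)&(hsv[...,1]>120)
L=loc(onplane(c,.054)); 
m=~bl; w=np.zeros_like(m); w[170:206,292:338]=m[170:206,292:338]
k,l,st,ce=cv2.connectedComponentsWithStats(w.astype(np.uint8)); i=1+np.argmax(st[1:,4]); q=L[l==i]
print('wrist hole x',q[:,0].min(),q[:,0].max(),'y',q[:,1].max(), st[i])
cen=np.array([(q[:,0].min()+q[:,0].max())/2,q[:,1].max()-.011]); print('hole centre rel tcp',cen)
Lt=loc(onplane(c,.066)); print('leg tip far edge', Lt[193,315],Lt[195,315],Lt[197,315])
for r in (196,200,205): print(r,[tuple(int(x) for x in hsv[r,u]) for u in range(304,328,2)])
def planes(n,z):
    c=calibration(n); M=np.linalg.inv(c['world_to_cam']); v,u=np.mgrid[:480,:640]
    r=np.stack([(u-c['cx'])/c['fx'],-(v-c['cy'])/c['fy'],-np.ones(u.shape)],-1)@M[:3,:3].T
    return loc(M[:3,3]+r*((z-M[2,3])/r[...,2])[...,None])
for n,h,t in(('scene',(462-93+182/2.15,220-70+172/2.15),(462-93+190/2.15,220-70+150/2.15)),('side',(305-93+215/2.15,280-70+180/2.15),(305-93+217/2.15,280-70+166/2.15))):
    g=lambda z,p:planes(n,z)[round(p[1]),round(p[0])].round(4)
    print(n,'hole',g(.054,h),'tip centre',g(.066,t))
    P=np.load(n+'3.npz')['P']; Q=np.c_[loc(P).reshape(-1,2),P[...,2].ravel()]
    for sg in(1,-1):
        k=Q[(abs(Q[:,0])<.02)&(abs(Q[:,1]-sg*.034)<.012)&(Q[:,2]>.062)&(Q[:,2]<.11)]; print(' leg',sg,len(k),np.median(k,0).round(4) if len(k) else '')
E
```

```text
wrist hole x -0.008272685066281812 0.01271209232370114 y 0.04329177226074707 [299 174  33  32 845]
hole centre rel tcp [0.0022197  0.03229177]
leg tip far edge [0.00214511 0.03251398] [0.00214594 0.03125003] [0.00214679 0.029984  ]
196 [(23, 17, 117), (21, 26, 140), (30, 17, 45), (105, 12, 44), (140, 36, 42), (102, 32, 40), (95, 39, 39), (128, 24, 42), (8, 18, 56), (23, 22, 104), (22, 29, 96), (17, 23, 102)]
200 [(30, 11, 96), (23, 23, 89), (30, 5, 51), (0, 3, 78), (45, 7, 78), (23, 13, 80), (40, 9, 82), (23, 13, 78), (120, 25, 41), (30, 22, 103), (30, 10, 99), (103, 46, 78)]
205 [(106, 205, 92), (105, 59, 52), (13, 23, 77), (90, 7, 77), (150, 3, 85), (38, 12, 88), (30, 6, 85), (45, 12, 83), (15, 13, 77), (107, 137, 67), (107, 181, 83), (105, 221, 90)]
scene hole [-0.0035  0.0353] tip centre [0.0012 0.0248]
 leg 1 127 [-0.0027  0.0329  0.0891]
 leg -1 98 [-0.0031 -0.0313  0.0931]
side hole [-0.0023 -0.0368] tip centre [-0.0003 -0.0366]
 leg 1 94 [-0.0039  0.0264  0.0939]
 leg -1 124 [-0.0038 -0.0375  0.0881]
```

drive_tool(linear=[[-0.06,0.24,0],[0,0,-0.4],[0,0,-0.5],[0,0,-0.5],[0,0,-0.5],[0,0,-0.5],[0,0,-0.4],[0,0,0]], rot=[[0,0,0],[0,0,0],[0,0,0],[0,0,0],[0,0,0],[0,0,0],[0,0,0],[0,0,0]], grip=[1,1,1,1,1,1,1,1])

```text
time_s: 8.55
eef_pos: [0.4651, -0.0948, 0.1247]
ee_rot: [-0.001, 0.611, 0.792, -0.0]
ft_force: [-0.2, -0.4, -1.0]
gripper_width: 0.0128
```

```bash
python3 - <<'E'
from h import *
tool()
w=wrist('w4')[1]; ims=[]
for n in ('scene','side'):
    im,d,P=cloud(n)
    u,v=(462,220) if n=='scene' else (305,280)
    ims.append(cv2.resize(im[v-70:v+70,u-93:u+93],(400,300),interpolation=cv2.INTER_CUBIC))
ims.append(cv2.resize(w[130:330,190:457],(400,300),interpolation=cv2.INTER_CUBIC))
cv2.imwrite('pics/m4.png',np.vstack([np.hstack(ims[:2]),np.hstack([ims[2],ims[2]*0])]))
E
```

```text
t 8.55 tcp [ 0.4651 -0.0948  0.1247] yaw of y 14.7 z [-0.001  0.    -1.   ] F [-0.2 -0.4 -1. ] w 0.0128 q [-0.06  0.57  0.29  2.1  -0.32  0.51  0.72]
```

View pics/m4.png

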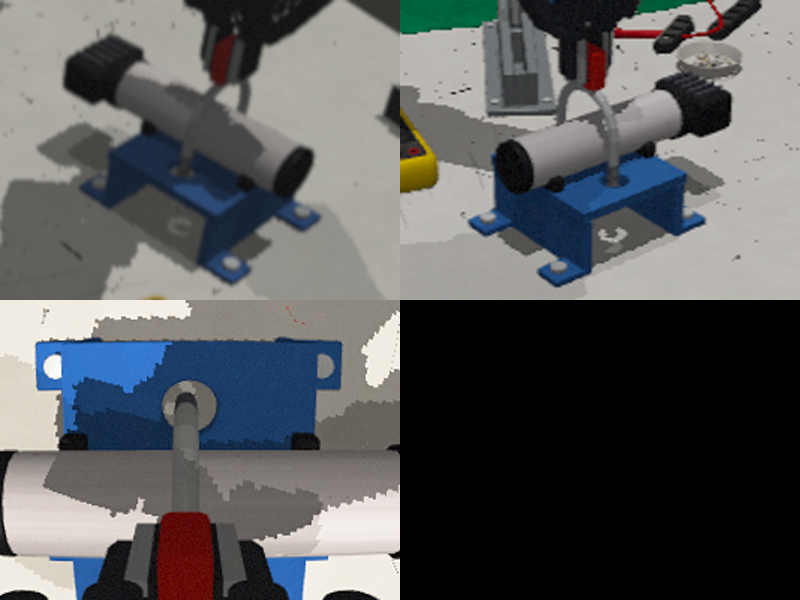

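In all three views both legs are inside their holes, with no contact force. Now I'll seat it.

drive_tool(linear=[[0,0,-0.5],[0,0,-0.5],[0,0,-0.4],[0,0,-0.3],[0,0,-0.2],[0,0,-0.1],[0,0,0]], rot=[[0,0,0],[0,0,0],[0,0,0],[0,0,0],[0,0,0],[0,0,0],[0,0,0]], grip=[1,1,1,1,1,1,1])

```text
time_s: 9.4
eef_pos: [0.4655, -0.0948, 0.1052]
ee_rot: [-0.0, 0.611, 0.792, -0.0]
ft_force: [-0.7, -0.3, -1.5]
gripper_width: 0.0131
```

drive_tool(linear=[[0,0,-0.1],[0,0,-0.1],[0,0,0]], rot=[[0,0,0],[0,0,0],[0,0,0]], grip=[1,1,1])

```text
time_s: 9.7
eef_pos: [0.4658, -0.0948, 0.1039]
ee_rot: [0.0, 0.611, 0.792, 0.0]
ft_force: [-1.0, -0.0, 4.9]
gripper_width: 0.0129
```

drive_tool(linear=[[0,0,0],[0,0,0],[0,0,0],[0,0,0],[0,0,0],[0,0,0]], rot=[[0,0,0],[0,0,0],[0,0,0],[0,0,0],[0,0,0],[0,0,0]], grip=[0.6,0.4,0.2,0.2,0.2,0.2])

```text
time_s: 10.3
eef_pos: [0.4655, -0.0948, 0.1033]
ee_rot: [-0.0, 0.611, 0.792, -0.0]
ft_force: [-0.3, -0.1, -0.3]
gripper_width: 0.0339
```

drive_tool(linear=[[0,0,0.5],[0,0,1],[0,0,1.5],[0,0,2],[0,0,2],[0,0,2],[0,0,2],[0,0,2],[0,0,0],[0,0,0]], rot=[[0,0,0],[0,0,0],[0,0,0],[0,0,0],[0,0,0],[0,0,0],[0,0,0],[0,0,0],[0,0,0],[0,0,0]], grip=[0.2,0.2,0.2,0.2,0.2,0.2,0.2,0.2,0.2,0.2])

```text
time_s: 11.3
eef_pos: [0.4656, -0.0947, 0.2339]
ee_rot: [0.0, 0.611, 0.792, 0.0]
ft_force: [0.2, -0.1, -0.4]
gripper_width: 0.0342
```

```bash
python3 - <<'E'
from h import *
tool(); a=np.radians(14.7); R=np.array([[np.cos(a),np.sin(a)],[-np.sin(a),np.cos(a)]]); o=np.array([.4645,-.097])
w=wrist('w5')[1]; ims=[]
for n in ('scene','side'):
    im,d,P=cloud(n); hsv=cv2.cvtColor(im,cv2.COLOR_BGR2HSV)
    red=((hsv[...,0]<8)|(hsv[...,0]>172))&(hsv[...,1]>140)&(hsv[...,2]>50)&(P[...,2]>.085)&(P[...,2]<.15)&(P[...,0]<.6)
    m=red&(P[...,1]<0); q=P[m]; print(n,'wide grip local',((np.median(q,0)[:2]-o)@R.T).round(4),'z',np.percentile(q[:,2],[2,98]).round(4))
    m=red&(P[...,1]>.2); q=P[m]; print(n,'narrow',len(q),q[abs(q[:,2]-.122)<.0025].mean(0).round(4))
    u,v=(462,220) if n=='scene' else (305,280)
    ims.append(cv2.resize(im[v-70:v+70,u-93:u+93],(400,300),interpolation=cv2.INTER_CUBIC))
ims.append(cv2.resize(w,(400,300)))
cv2.imwrite('pics/m5.png',np.vstack([np.hstack(ims[:2]),np.hstack([ims[2],ims[2]*0])]))
E
```

```text
t 11.3 tcp [ 0.4656 -0.0947  0.2339] yaw of y 14.7 z [ 0.001  0.    -1.   ] F [ 0.2 -0.1 -0.4] w 0.0342 q [-0.14  0.4   0.39  1.99 -0.21  0.79  0.63]
scene wide grip local [-0.0034  0.009 ] z [0.1052 0.1334]
scene narrow 347 [0.5391 0.2557 0.121 ]
side wide grip local [-0.0057 -0.0114] z [0.1024 0.1319]
side narrow 101 [0.5398 0.2514 0.1203]
```

View pics/m5.png

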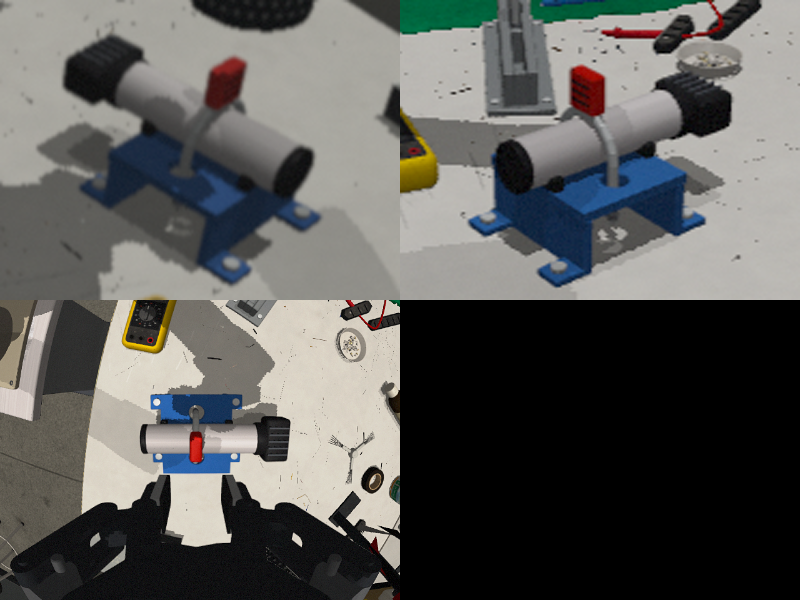

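The U-bolt is seated and free of the gripper: the grip is near (225,82) in the scene panel and (587,90) in the side panel. It may lean a little, so I'll measure that.

```bash
python3 - <<'E'
from h import *
a=np.radians(14.7); R=np.array([[np.cos(a),np.sin(a)],[-np.sin(a),np.cos(a)]]); o=np.array([.4645,-.097])
for n in ('scene','side'):
    im,d,P=cloud(n); hsv=cv2.cvtColor(im,cv2.COLOR_BGR2HSV)
    Q=np.c_[((P[...,:2]-o)@R.T).reshape(-1,2),P[...,2].ravel()]
    red=(((hsv[...,0]<8)|(hsv[...,0]>172))&(hsv[...,1]>140)).ravel()
    near=(abs(Q[:,0])<.035)&(abs(Q[:,1])<.05)
    sg=1 if n=='scene' else -1
    for nm,m in [('grip%.3f'%z,red&(abs(Q[:,2]-z)<.004)) for z in (.105,.113,.121,.129)]+[('leg%.3f'%z,~red&(abs(Q[:,2]-z)<.005)&(sg*Q[:,1]>.0235)) for z in (.065,.073,.081,.089)]:
        q=Q[near&m]; print(n,nm,len(q),np.median(q,0).round(4) if len(q) else '', 'x',np.percentile(q[:,0],[5,95]).round(4) if len(q) else '')
E
```

```text
scene grip0.105 25 [-0.0049  0.0134  0.1074] x [-0.0073  0.0025]
scene grip0.113 55 [-0.0058  0.0124  0.1129] x [-0.0071  0.0028]
scene grip0.121 61 [-0.0058  0.0112  0.1206] x [-0.0074  0.003 ]
scene grip0.129 111 [-0.0029  0.0065  0.1309] x [-0.007   0.0041]
scene leg0.065 25 [-0.0008  0.0338  0.0636] x [-0.0036  0.0027]
scene leg0.073 30 [-0.0015  0.0329  0.0729] x [-0.0039  0.0021]
scene leg0.081 37 [-0.0012  0.0304  0.0808] x [-0.0038  0.0025]
scene leg0.089 32 [-0.0007  0.0264  0.0887] x [-0.0042  0.0033]
side grip0.105 62 [-0.0056 -0.0123  0.1048] x [-0.0085  0.0032]
side grip0.113 60 [-0.0065 -0.0137  0.113 ] x [-0.0083  0.0029]
side grip0.121 64 [-0.0062 -0.013   0.1208] x [-0.0085  0.0024]
side grip0.129 100 [-0.0037 -0.0058  0.1299] x [-0.0082  0.0037]
side leg0.065 27 [-0.0036 -0.0359  0.0651] x [-0.0053  0.0003]
side leg0.073 34 [-0.0027 -0.0347  0.0725] x [-0.0052  0.0189]
side leg0.081 39 [-0.0032 -0.0318  0.0811] x [-0.0054  0.0018]
side leg0.089 30 [-0.0027 -0.0276  0.0884] x [-0.0054  0.0017]
```

```bash
python3 -c "
from bench import hand_in; print(hand_in())"
```

```text
the job is handed in; nothing more can be done
None
```

The wide U-bolt is over the boom with a leg through each bracket hole and its crown on the tube. I let go of it, backed the gripper about 13 cm up, and handed the job in about 11 s into the 38 s limit.

**Last checks before handing in**
- **Height:** the grip top measured about 0.132 m, which matches leg tips at 16 mm. The wrist felt about 5 N when the crown met the tube.
- **Centring:** the U-bolt sits within about 3 mm of the bracket centre each way. The limit is 15 mm.
- **Upright and in line:** it stands upright to a few hundredths of a radian. I did not measure its alignment with the holes after release; the tool was turned to the bracket's line and the legs went in without resistance.
- **Narrow U-bolt:** still in its bay, within about 1 mm of its start in the scene camera.
- **Screw dish:** it looks undisturbed in the pictures and the arm never went near it. I did not measure its position again.

**Where checks disagreed:** the scene and side cameras differed by about 4–5 mm along the bracket's y axis. I set the position from U-bolt-to-hole offsets within each camera and confirmed in close views that both legs were in their holes before lowering fully.

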